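Reset a ratchet-propped instrument panel to its lowest notch

TASK

The tilting display panel is propped too steep. Take it by its red knob, raise it through its remaining notches and lift on past the top one, pressing gently into the spring buffer only until the prop is thrown over; then lower the panel by hand until it lies flat, without letting it drop. Finally raise it again to its lowest notch only, let the prop take its weight and let go; do not strain the buffer and leave the things around it in place.

Things in the scene. Friction and masses are not known exactly. Their poses are not given: they have to be found in the camera images.
- stand: Grey base plate 330 x 370 x 10 mm, fixed on the bench, carrying a tilting display panel. Origin on the bench straight below the middle of the panel's hinge; x points level from the hinge to the panel's free edge (away from the robot), y runs along the hinge, z up. The hinge axis lies along y, 115 mm above the origin.
- knob (a point): Centre of the red drum knob, 36 mm in diameter, 30 mm wide between flat ends that face the stand's +y and -y, on a 12 mm stem in the middle of the panel's free edge, 250 mm from the hinge axis, level with it when flat; it goes round in an arc with the panel. The panel ends 50 mm before it. Gripped by its flat ends it can turn between the fingers: the hand may stay pointing down.
- panel (a joint): Tilt of the panel, rad: 0 = flat on two rubber-topped posts, growing as the knob rises; limit 1.25. Panel 190 mm deep, 250 mm wide, 10 to 15 mm thick, 0.55 to 0.75 kg; hinge friction 0.1 N m, damping 0.4 N m s/rad, inertia 0.13 kg m2. It starts held in the upper or middle of three notches, 0.244 rad apart. It falls if released while not held. Flat is a hard rest: press on it with a few N at most.
- quadrant (a point): On the hinge axis, 150 mm to +y: hub of the brass toothed quadrant that turns with the panel. Its setting differs by up to 0.1 rad between stands and is not readable: the lowest notch holds the panel at 0.14 to 0.35 rad, the middle one 0.244 rad higher, the top one at 0.63 to 0.84. The prop drops into a notch when the panel is lifted 0.01 to 0.03 rad above it and lowered again.
- prop_foot (a point): Pivot of the steel prop with orange weight, 103 mm in x and 168 mm in y from the stand's origin, 33 mm up. Leaning to the hinge it catches the notches. Some 0.28 rad above the top notch a cam throws it over, away from the hinge, and it stays there, so the panel can go down. Below about 0.1 rad a foot on the panel pushes it back; by 0.03 rad it has fallen in and will catch again.
- buffer: Sprung red cap, 20 mm wide, its top 82 mm from the origin given here (the quadrant's hub) towards the robot, 30 mm lower. The quadrant's heel meets it 0.25 rad above the top notch; from there resistance at the knob grows about 1.5 N per mm of knob travel. The prop is thrown over at 3 to 6 N above the 1 to 4 N felt before. Over 60 N on the cap, 18 N at the knob, strains it; 9 to 12 N is right.
- bottle: Capped clear bottle, 70 mm wide, 150 mm tall, standing beside the stand; a bystander. Origin under its centre.
- vials: White block with capped amber vials, 80 x 120 mm, 52 mm tall, beside the stand; a bystander. Origin under its centre.
- beaker: Small glass beaker, 66 mm wide, 85 mm tall, on the bench beyond the panel; a bystander. Origin under its centre.

How it is judged:
On the way:
1. the panel has been brought down flat (which it only can after being lifted past its top notch) (value of joint panel below 0.035 rad), for 0.1 s.
At the end, for the whole second after the job is handed in: The panel, let go, stands still at a tilt between 0.115 and 0.365 rad, which is its lowest notch whatever the quadrant's setting, after having been down flat (tilt under 0.035 rad) (value of joint panel between 0.115 and 0.365 rad and velocity of joint panel between -0.03 and 0.03 rad/s and contact force between buffer and anything else below 1 N); the robot touches nothing.
It fails at once if the spring buffer strained with more than 60 N (contact force between buffer and anything else above 60 N).
It fails at once if the panel dropped: falling faster than 0.4 rad/s when nearly flat (tilt under 0.11 rad) with no finger on it (value of joint panel below 0.11 rad and velocity of joint panel below -0.4 rad/s and contact force between the fingers and stand below 0.2 N).
It fails at once if the bottle pushed more than 25 mm or tipped (distance of bottle from where it was at the start of the episode above 0.025 m or angle between bottle's own z axis and vertical above 0.3 rad).
It fails at once if the vial block pushed more than 25 mm (distance of vials from where it was at the start of the episode above 0.025 m).
It fails at once if the beaker pushed more than 25 mm or tipped (distance of beaker from where it was at the start of the episode above 0.025 m or angle between beaker's own z axis and vertical above 0.3 rad).
It also fails if it takes over 67 s, if anything falls off the work surface, if the arm or the gripper's body presses on something with over 40 N, if the wrist force passes 120 N, or if a joint passes its speed limit or range.

ROBOT

A 7-joint arm with a two-finger parallel gripper is mounted at the origin on the work surface. World frame = base frame: x ahead of the robot, y to its left, z up, the work surface at z = 0. Lengths are in m, angles in rad, forces in N, time in s.
With the tool pointing down it reaches from about 0.4 to 0.85 m from the base axis. Payload 10.4 kg.
Tool frame: the origin (TCP) lies on the centre line of the jaws, within the pads' length; the fingertips stand 17 mm ahead of it and the grasp point (between the pads) lies 2 mm behind it; z points along the fingers, y is the line along which they close (so a half turn about z gives the same grasp; the last joint's range is limited). The gripper opens to 85 mm and grips with 20 to 120 N. Pads are 22 mm wide; open, the fingers measure 114 mm over their backs; the gripper's body (76 mm by 85 mm) begins 54 mm behind the grasp point. The pads swing forward as they close: fully open they stand 13 mm farther back than shut.
Start: joints at [-1.167, 0.332, -0.065, 1.46, 0.022, 1.35, -0.088], TCP at [0.259, 0.569, 0.248] pointing down, gripper open.
Joint ranges: [-2.6, 2.6], [-0.5, 2.12], [-1.47, 1.34], [0.16, 2.42], [-1.27, 4.41], [0.06, 2.06], [-2.6, 2.6]. Speed limits (rad/s): [2.22, 2.22, 2.79, 2.79, 3.14, 3.14, 3.14].

INTERFACE

Orientations are given as a unit quaternion [x, y, z, w].
In Python, from workcell import sensors, imaging, order, spotter gives the robot as it stands. The module is installed in compiled form; this text tells all that it offers.
- The arm moves only by the shell command python3 -m inch 'ROWS' [FORCE]. ROWS is JSON, a list that holds one entry, the list of rows, each a list of 7 numbers: the shift along the tool's x, y, z in m, then the turn, a rotation vector about the tool's x, y, z in rad, then the closure, from -1 (fully open) to 1 (shut). In form: [[[x, y, z, ax, ay, az, hand], ...]]. A call has 1 to 10 rows; each row is the pose to reach, as a shift and turn from the pose commanded when the call began, along the tool's axes at that moment; what a row does not reach only later rows make up. A row lasts 1/10 s, in which the tool goes at most 50 mm and 8.59 degrees, less where a joint would pass 70% of its speed; a pose out of reach is approached as far as the arm can. A call with a gripper value outside its range is refused whole. The fingers move at their own pace and stop on an object; FORCE is the grip in N (left out, the last holds). Time passes only in rows, so rows that repeat a pose let the fingers close. It gives the time, the measured TCP pose, the force, the opening and the grip force at its end, in the units of the state.
- sensors.get_obs(): the state, without advancing time (a new reading comes with each control period).
- imaging.camera(name): name is "side" or "top" or "wrist"; returns the picture (480x640x3 uint8, blue, green, red); there is no depth.
- imaging.calibration(name): a dict with "mtx" (3x3 intrinsics, pixels), "R" (3x3) and "t" (3): a world point X has camera coordinates R X + t; the wrist camera has in their place "tool_from_camera" (4x4, takes a point from camera to tool coordinates, whose origin is the TCP and whose axes are the flange's). Camera axes: x right, y down, z forward; pixel columns grow to the right and rows downward; lengths in m; the calibration is good to about 2 mm. The wrist camera is an equidistant fisheye: a pixel r from the principal point sees the ray r / f radians off the axis. A picture is of the moment at which its call begins: read the wrist's pose just before it. calibration takes no time and is no camera call.
- order.hand_in(): hands the job in; it is judged then, once.
Trained networks look in the newest picture that a camera, given by its name, has taken for a name from the list of things; names that differ only in an ending like _2 or _b are one class to them, and where a whole thing is asked for, a point or a joint stands for the part that bears it (a point fixed in the world has none). Each returns a list of dicts, best first, with "conf" (0 to 1); they miss things now and then, are a little off and sometimes report something else, mostly with a low value. They report only what shows in the picture. A call takes as long as a camera call.
- spotter.look_for(label, camera): "pixel" ([column, row] in pixels, amid what is visible of it).
The state is a dict: "clock": time; "joint_pos": joint angles; "joint_velocities": joint speeds; "tau": joint torques, N m; "position": TCP position; "ee_rot": TCP orientation; "ft_force": force on the tool from outside, world axes, zero at the start; "torque": the same for the moment, N m; "grip_width": opening from 0.0 (shut) to 1.0 (fully open); "grasp_force": force on a finger pad.
Only numpy, scipy, OpenCV 4.12 (cv2) and the standard library are available. Lean on these libraries where they do the work, as an engineer would, in place of code of your own. Each camera call takes 0.05 s, during which the arm holds its last target. There are 200 camera calls.

## Working session

There is one attempt and no reset: what is moved stays moved. The work goes in short steps, Python scripts to look and compute and a shell command to move; the robot and the scene stay as the last step left them, time stands still between calls to the robot, and variables do not carry over. Pictures are saved under pics/ and viewed, at most 10 in all, crops included, and the job is handed in when it is done.

```bash
mkdir -p pics
cat > h.py <<'E'
import numpy as np,cv2
from workcell import sensors, imaging, order, spotter
from scipy.spatial.transform import Rotation as R
def tri(pix):  # {cam:(u,v)} static cams
    A=[];b=[]
    for c,p in pix.items():
        k=imaging.calibration(c);Rm=np.array(k["R"]);t=np.array(k["t"]);d=Rm.T@np.linalg.inv(k["mtx"])@[p[0],p[1],1];d/=np.linalg.norm(d)
        o=-Rm.T@t;P=np.eye(3)-np.outer(d,d);A.append(P);b.append(P@o)
    x=np.linalg.lstsq(np.vstack(A),np.hstack(b),rcond=None)[0]
    return x,[np.linalg.norm(a@x-q) for a,q in zip(A,b)]
def proj(c,X):
    k=imaging.calibration(c);p=np.array(k["mtx"])@(np.array(k["R"])@X+np.array(k["t"]));return p[:2]/p[2]
E
python3 - <<'E'
from h import *
o=sensors.get_obs();print({k:np.round(v,3).tolist() for k,v in o.items()})
for c in("side","top"):
    cv2.imwrite(f"pics/{c}0.png",imaging.camera(c))
D={}
for l in["knob","quadrant","prop_foot","buffer","bottle","vials","beaker","stand"]:
    for c in("side","top"):
        r=spotter.look_for(l,c)[:2];print(l,c,[(np.round(x["pixel"]).tolist(),round(x["conf"],2)) for x in r])
        if r:D.setdefault(l,{})[c]=r[0]["pixel"]
    if len(D.get(l,{}))==2:print(tri(D[l]))
E
```

```text
{'clock': 0.0, 'joint_pos': [-1.167, 0.333, -0.065, 1.461, 0.022, 1.35, -0.088], 'joint_velocities': [0.0, -0.002, -0.002, 0.001, 0.001, -0.001, -0.0], 'tau': [-0.0, -62.544, 0.049, -39.16, 0.016, 0.01, 0.0], 'position': [0.259, 0.569, 0.248], 'ee_rot': [0.212, 0.977, -0.001, -0.0], 'ft_force': [0.765, 0.276, -0.654], 'torque': [-0.01, -0.053, -0.014], 'grasp_force': 0.0, 'grip_width': 0.999}
knob side [([385.0, 232.0], 0.66)]
knob top [([323.0, 270.0], 0.87)]
(array([0.49121468, 0.03982183, 0.15850454]), [np.float64(0.010426451768420235), np.float64(0.01042645176842011)])
quadrant side [([381.0, 285.0], 0.79)]
quadrant top [([321.0, 291.0], 0.89), ([196.0, 304.0], 0.31)]
(array([0.46880163, 0.04020711, 0.01745606]), [np.float64(0.009376520464950664), np.float64(0.00937652046495141)])
prop_foot side [([379.0, 287.0], 0.58)]
prop_foot top [([320.0, 292.0], 0.96)]
(array([0.47064892, 0.04155651, 0.01458931]), [np.float64(0.011947036648462486), np.float64(0.011947036648462868)])
buffer side []
buffer top [([276.0, 371.0], 0.51)]
bottle side [([416.0, 384.0], 0.65)]
bottle top [([196.0, 302.0], 0.78), ([323.0, 291.0], 0.45)]
(array([0.43257804, 0.29390445, 0.05698249]), [np.float64(0.00022175655449268455), np.float64(0.00022175655449249083)])
vials side []
vials top [([465.0, 255.0], 0.89)]
beaker side [([239.0, 346.0], 0.72)]
beaker top [([232.0, 158.0], 0.57)]
(array([0.72924069, 0.23286147, 0.06059119]), [np.float64(0.0009404986024492748), np.float64(0.0009404986024488014)])
stand side [([384.0, 234.0], 0.29)]
stand top [([323.0, 291.0], 0.84)]
(array([0.47205353, 0.03661198, 0.14959535]), [np.float64(0.009879026888406844), np.float64(0.00987902688840711)])
```

View pics/side0.png

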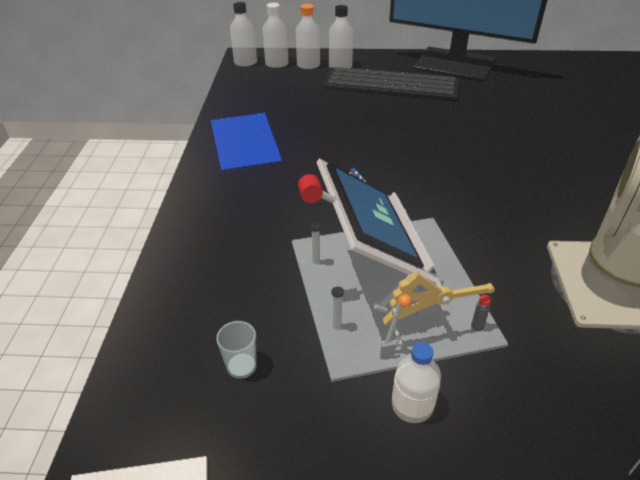

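View pics/top0.png

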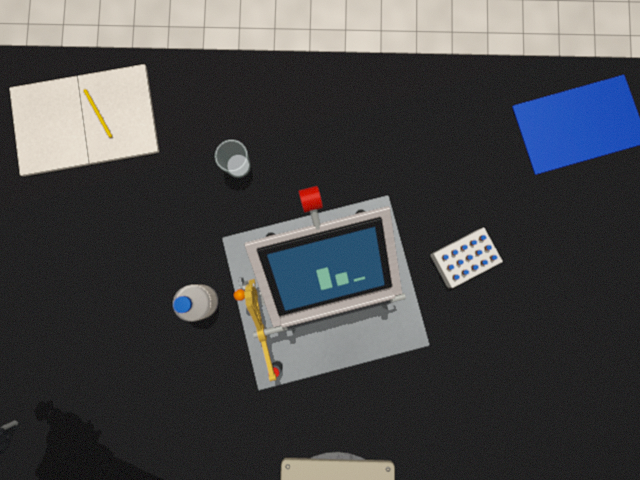

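The side picture shows the red knob at about (311,188), the hub near (446,297) and the buffer cap at (486,300). In the top picture the knob is at (310,199), and the plate corners are at (222,237), (389,196), (429,346) and (258,390). The spotter's knob report was really the panel, so I'll use colour instead.

Run:
```python
from h import *
P={}
for c,(x0,y0,x1,y1) in {"side":(290,165,328,212),"top":(290,175,335,225)}.items():
    im=cv2.imread(f"pics/{c}0.png")[y0:y1,x0:x1].astype(int)
    m=(im[...,2]>110)&(im[...,1]<70)&(im[...,0]<70);v,u=np.nonzero(m);P[c]=((u.min()+u.max())/2+x0,(v.min()+v.max())/2+y0);print(c,P[c],(u.mean()+x0,v.mean()+y0),m.sum())
K,e=tri(P);print("knob",K,e)
k=imaging.calibration("top")
def plane(p,z):
    Rm=np.array(k["R"]);o=-Rm.T@np.array(k["t"]);d=Rm.T@np.linalg.inv(k["mtx"])@[*p,1];return o+d*(z-o[2])/d[2]
C=[plane(p,.01) for p in[(222,237),(389,196),(429,346),(258,390)]]
print(np.round(C,3)); ex=(C[0]+C[1]-C[2]-C[3])[:2];ey=(C[0]+C[3]-C[1]-C[2])[:2]
print("yaw",np.arctan2(ex[1],ex[0]),np.arctan2(-ey[0],ey[1]),np.linalg.norm(ex)/2,np.linalg.norm(ey)/2,np.mean(C,0))
print("vials",plane((465,257),.03))
yaw=(np.arctan2(ex[1],ex[0])+np.arctan2(-ey[0],ey[1]))/2
s=(K[2]-.115)/.25;th=np.arcsin(s);X=np.array([np.cos(yaw),np.sin(yaw),0])
O=K-X*.25*np.cos(th);O[2]=0;print("yaw",yaw,"th",th,"origin",O)
Y=np.array([-X[1],X[0],0]);H=O+.15*Y+[0,0,.115]
for c in("side","top"):print(c,"hub",proj(c,H),"cap",proj(c,H-.082*X-[0,0,.03]),"prop",proj(c,O+.103*X+.168*Y+[0,0,.033]))
q=sensors.get_obs()["ee_rot"];print(R.from_quat(q).as_matrix().round(3))
```

```text
side (np.float64(310.0), np.float64(188.0)) (np.float64(309.70260223048325), np.float64(187.9981412639405)) 538
top (np.float64(310.0), np.float64(198.5)) (np.float64(310.26940639269407), np.float64(198.27625570776257)) 438
knob [0.61253652 0.06198433 0.26934914] [np.float64(0.00031930417995740143), np.float64(0.00031930417995708706)]
[[ 0.57   0.256  0.01 ]
 [ 0.667 -0.101  0.01 ]
 [ 0.35  -0.188  0.01 ]
 [ 0.252  0.168  0.01 ]]
yaw 0.269879649511645 0.2681514452520702 0.3293527933308141 0.36971201509758184 [0.45983215 0.03371623 0.01      ]
vials [ 0.53783824 -0.25836979  0.03      ]
yaw 0.2690155473818576 th 0.6654288724232615 origin [0.42294688 0.00971473 0.        ]
side hub [442.9417079  296.23000138] cap [484.3084032  299.90760198] prop [385.03161624 344.96769696]
top hub [260.06055731 331.52233879] cap [271.87670444 371.59500358] prop [245.28417179 280.77827906]
[[-0.91   0.414  0.   ]
 [ 0.414  0.91   0.   ]
 [ 0.     0.    -1.   ]]
```

```bash
python3 -m inch '[[[0,0,-0.05,0,0,0,-1],[-0.04,-0.025,-0.1,0,0,-0.1,-1],[-0.085,-0.05,-0.13,0,0,-0.2,-1],[-0.125,-0.075,-0.13,0,0,-0.3,-1],[-0.165,-0.1,-0.13,0,0,-0.4,-1],[-0.21,-0.125,-0.13,0,0,-0.5,-1],[-0.25,-0.15,-0.13,0,0,-0.6,-1],[-0.29,-0.175,-0.13,0,0,-0.696,-1],[-0.33,-0.195,-0.13,0,0,-0.696,-1],[-0.37,-0.22,-0.13,0,0,-0.696,-1]]]' 80
cat > rel.py <<'E'
from h import *
import sys
# target TCP world pos and yaw .269 (tool x = -X) -> shift in tool axes, turn
def rel(T):
    o=sensors.get_obs();M=R.from_quat(o["ee_rot"]);yaw=.269
    X=np.array([np.cos(yaw),np.sin(yaw),0]);Y=np.array([-X[1],X[0],0])
    G=R.from_matrix(np.c_[-X,Y,[0,0,-1]])
    print("shift",M.inv().apply(np.array(T)-o["position"]).round(4),"turn",(M.inv()*G).as_rotvec().round(4),"pos",np.round(o["position"],4),"F",np.round(o["ft_force"],2),"t",o["clock"],"w",o["grip_width"])
if __name__=="__main__":rel(list(map(float,sys.argv[1:4])))
E
python3 rel.py .6125 .062 .378
```

```text
clock: 1.9
position: [0.5018, 0.2188, 0.3786]
ee_rot: [-0.134, 0.991, 0.0, 0.0]
ft_force: [1.8, 1.2, -0.1]
grip_width: 1.004
grasp_force: 0.0
shift [-0.0649 -0.1806  0.0006] turn [0.0003 0.0007 0.0006] pos [0.5018 0.2188 0.3786] F [ 1.82  1.21 -0.14] t 1.9 w 1.0036887371834193
```

```bash
python3 -m inch '[[[-0.016,-0.044,0,0,0,0,-1],[-0.032,-0.088,0,0,0,0,-1],[-0.048,-0.132,0,0,0,0,-1],[-0.064,-0.176,0,0,0,0,-1],[-0.064,-0.176,0,0,0,0,-1],[-0.064,-0.176,0,0,0,0,-1]]]'
python3 rel.py .6125 .062 .268
python3 - <<'E'
from h import *
o=sensors.get_obs();im=imaging.camera("wrist");cv2.imwrite("pics/w1.png",im)
k=imaging.calibration("wrist");T=np.array(k["tool_from_camera"]);m=np.array(k["mtx"])
M=R.from_quat(o["ee_rot"]);a=im.astype(int);mask=(a[...,2]>100)&(a[...,1]<60)&(a[...,0]<60)
n,l,s,c=cv2.connectedComponentsWithStats(mask.astype(np.uint8));i=1+np.argmax(s[1:,4]);print(s[i],c[i])
d=np.array([(c[i][0]-m[0,2])/m[0,0],(c[i][1]-m[1,2])/m[1,1]]);r=np.linalg.norm(d)
ray=np.r_[d/r*np.sin(r),np.cos(r)];w=M.apply(T[:3,:3]@ray);org=o["position"]+M.apply(T[:3,3])
print("cam",org,"knob at z=.275",org+w*(.275-org[2])/w[2])
E
```

```text
clock: 2.5
position: [0.6098, 0.067, 0.3779]
ee_rot: [-0.133, 0.991, -0.0, -0.0]
ft_force: [0.1, 2.1, -0.3]
grip_width: 0.996
grasp_force: 0.0
shift [-0.0014 -0.0055  0.1099] turn [-0.0001 -0.0006 -0.002 ] pos [0.6098 0.067  0.3779] F [ 0.14  2.15 -0.34] t 2.5 w 0.9958614614595014
[291 215  48   9 265] [314.98113208 218.56603774]
cam [0.54736602 0.04840426 0.50320536] knob at z=.275 [0.59774599 0.05657338 0.275     ]
```

View pics/w1.png

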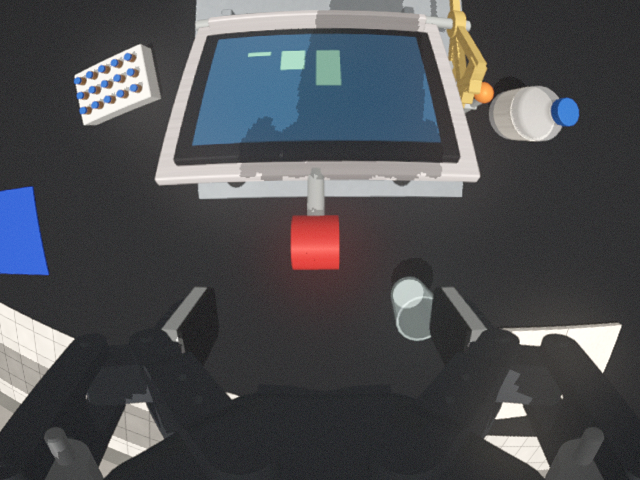

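The knob sits centred at about (315,242), between the open fingers. My mask caught only its top strip, so I'm recomputing from that centre.

Run:
```python
from h import *
o=sensors.get_obs()
k=imaging.calibration("wrist");T=np.array(k["tool_from_camera"]);m=np.array(k["mtx"]);M=R.from_quat(o["ee_rot"])
d=np.array([(315-m[0,2])/m[0,0],(242-m[1,2])/m[1,1]]);r=np.linalg.norm(d)
ray=np.r_[d/r*np.sin(r),np.cos(r)];w=M.apply(T[:3,:3]@ray);org=o["position"]+M.apply(T[:3,3])
for z in(.27,.277):print(org+w*(z-org[2])/w[2])
```

```text
[0.61363408 0.06243985 0.27      ]
[0.61163447 0.06205806 0.277     ]
```

```bash
python3 -m inch '[[[-0.001,-0.004,0.03,0,0,-0.002,-1],[-0.001,-0.005,0.06,0,0,-0.002,-1],[-0.001,-0.005,0.09,0,0,-0.002,-1],[-0.001,-0.005,0.11,0,0,-0.002,-1],[-0.001,-0.005,0.11,0,0,-0.002,-1],[-0.001,-0.005,0.11,0,0,-0.002,-0.5],[-0.001,-0.005,0.11,0,0,-0.002,0],[-0.001,-0.005,0.11,0,0,-0.002,0.3],[-0.001,-0.005,0.11,0,0,-0.002,1],[-0.001,-0.005,0.11,0,0,-0.002,1]]]' 60
python3 rel.py .6125 .062 .267
```

```text
clock: 3.55
position: [0.6128, 0.062, 0.2697]
ee_rot: [-0.135, 0.991, -0.001, 0.002]
ft_force: [3.2, -5.6, 4.7]
grip_width: 0.34
grasp_force: 62.6
shift [0.0003 0.0001 0.0027] turn [-0.0019  0.0029  0.0008] pos [0.6128 0.062  0.2697] F [ 3.22 -5.55  4.71] t 3.55 w 0.3401216297656906
```

```bash
python3 -m inch '[[[0.0055,0,-0.0068,0,0,0,1],[0.0095,0,-0.0115,0,0,0,1],[0.0138,0,-0.0162,0,0,0,1],[0.018,0,-0.0207,0,0,0,1],[0.0226,0,-0.0251,0,0,0,1],[0.027,0,-0.0294,0,0,0,1],[0.0317,0,-0.0336,0,0,0,1],[0.0355,0,-0.0367,0,0,0,1],[0.0374,0,-0.0384,0,0,0,1],[0.0374,0,-0.0384,0,0,0,1]]]'
cat > th.py <<'E'
from h import *
import time
o=sensors.get_obs();O=np.array([.4230,.0097,.117]);y=.269;X=np.array([np.cos(y),np.sin(y),0]);g=o["position"]+R.from_quat(o["ee_rot"]).apply([0,0,-.002])-O+[0,0,.002]
th=np.arctan2(g[2],g@X);F=np.array(o["ft_force"]);t=-np.sin(th)*X+np.array([0,0,np.cos(th)]);rad=np.cos(th)*X+np.array([0,0,np.sin(th)])
print("th",th,"r",np.hypot(g[2],g@X),"Ft",F@t,"Fr",F@rad,"F",F.round(2),"t",o["clock"])
E
python3 th.py
```

```text
clock: 4.55
position: [0.5764, 0.0518, 0.3072]
ee_rot: [-0.134, 0.991, -0.001, 0.001]
ft_force: [3.5, -5.5, -3.1]
grip_width: 0.341
grasp_force: 61.4
th 0.8847261761956086 r 0.25100268926855546 Ft -3.4220171953547363 Fr -1.1680016428090216 F [ 3.48 -5.46 -3.07] t 4.55
```

```bash
python3 -m inch '[[[0.0023,0,-0.0019,0,0,0,1],[0.0046,0,-0.0038,0,0,0,1],[0.0062,0,-0.005,0,0,0,1],[0.0062,0,-0.005,0,0,0,1],[0.0062,0,-0.005,0,0,0,1]]]'; python3 th.py
python3 -m inch '[[[0.0012,0,-0.0009,0,0,0,1],[0.0012,0,-0.0009,0,0,0,1]]]'; python3 th.py
```

```text
clock: 5.05
position: [0.5704, 0.0501, 0.312]
ee_rot: [-0.134, 0.991, -0.001, 0.001]
ft_force: [4.1, -5.5, -2.8]
grip_width: 0.342
grasp_force: 61.3
th 0.915596231593463 r 0.2509164835634811 Ft -3.72212043190257 Fr -0.729237756651754 F [ 4.11 -5.47 -2.85] t 5.05
clock: 5.25
position: [0.5693, 0.0498, 0.3129]
ee_rot: [-0.134, 0.991, -0.001, 0.001]
ft_force: [3.3, -5.7, -2.9]
grip_width: 0.338
grasp_force: 61.4
th 0.9217004238627589 r 0.2509112841676106 Ft -3.0360695392195858 Fr -1.3012165528445476 F [ 3.26 -5.68 -2.87] t 5.25
```

```bash
for i in 1 ; do python3 -m inch '[[[0.0012,0,-0.0009,0,0,0,1],[0.0012,0,-0.0009,0,0,0,1]]]' >/dev/null; python3 th.py; python3 -m inch '[[[0.0012,0,-0.0009,0,0,0,1],[0.0012,0,-0.0009,0,0,0,1]]]'>/dev/null; python3 th.py;python3 -m inch '[[[0.0012,0,-0.0009,0,0,0,1],[0.0012,0,-0.0009,0,0,0,1]]]'>/dev/null; python3 th.py; done
```

```text
th 0.9274465752493891 r 0.25092840218539136 Ft -4.261786131860808 Fr -1.6919520733377273 F [ 3.86 -5.   -3.91] t 5.45
th 0.9336229400034918 r 0.2509022818919866 Ft -3.7866668299156117 Fr -1.6262957670609186 F [ 3.57 -5.14 -3.56] t 5.65
th 0.939422343364703 r 0.2509326042845111 Ft -3.252688526077006 Fr -0.8590710235890184 F [ 3.57 -4.96 -2.61] t 5.85
```

```bash
for i in 1 ; do python3 -m inch '[[[0.0012,0,-0.0009,0,0,0,1],[0.0012,0,-0.0009,0,0,0,1]]]' >/dev/null; python3 th.py; python3 -m inch '[[[0.0012,0,-0.0009,0,0,0,1],[0.0012,0,-0.0009,0,0,0,1]]]'>/dev/null; python3 th.py;python3 -m inch '[[[0.0012,0,-0.0009,0,0,0,1],[0.0012,0,-0.0009,0,0,0,1]]]'>/dev/null; python3 th.py; done
python3 -c "
from h import *
im=imaging.camera('side')[150:370,280:520];cv2.imwrite('pics/s2.png',cv2.resize(im,None,fx=2.5,fy=2.5))"
```

```text
th 0.9451691979350512 r 0.2509095817475665 Ft -4.658683938188711 Fr -1.3115175302495126 F [ 4.63 -5.48 -3.79] t 6.05
th 0.9509126114590414 r 0.2509111544024234 Ft -5.277099875223012 Fr -2.4870414780965575 F [ 4.43 -5.35 -5.09] t 6.25
th 0.9566168583018182 r 0.25090154374665025 Ft -5.4528839161460265 Fr -3.4296738757214937 F [ 4.17 -5.81 -5.95] t 6.45
```

View pics/s2.png

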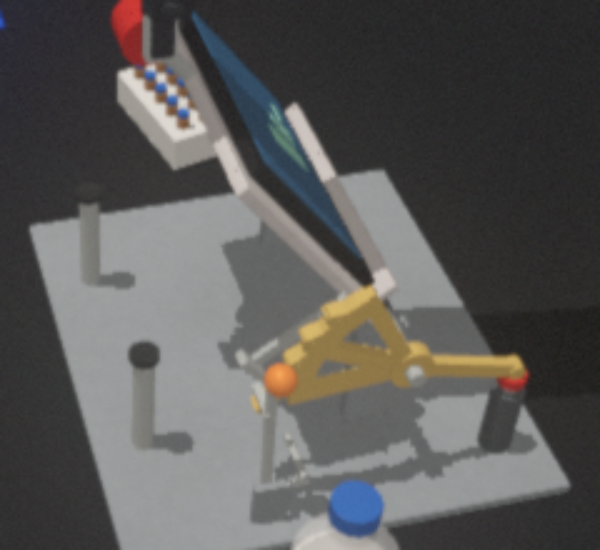

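The heel at (515,368) now rests on the red cap at (513,380). The prop, with its orange weight at (280,378), still leans towards the hinge. I'll keep going in small steps.

```bash
python3 -m inch '[[[0.0008,0,-0.0006,0,0,0,1],[0.0008,0,-0.0006,0,0,0,1]]]' >/dev/null; python3 th.py; python3 -m inch '[[[0.0008,0,-0.0006,0,0,0,1],[0.0008,0,-0.0006,0,0,0,1]]]'>/dev/null; python3 th.py;python3 -m inch '[[[0.0008,0,-0.0006,0,0,0,1],[0.0008,0,-0.0006,0,0,0,1]]]'>/dev/null; python3 th.py
python3 -c "
from h import *
for i in range(4):
  o=sensors.get_obs();print(np.round(o['ft_force'],1));im=imaging.camera('side')
im=im[240:360,350:500];cv2.imwrite('pics/s3.png',cv2.resize(im,None,fx=2.5,fy=2.5))"
```

```text
th 0.9600626506150822 r 0.2508747443208156 Ft -6.4815640168314905 Fr -2.452943416653942 F [ 5.58 -5.54 -5.73] t 6.7
th 0.963554343969621 r 0.25088058114736583 Ft -7.781446850479998 Fr -2.619539034604555 F [ 6.24 -4.22 -6.59] t 6.9
th 0.9672772769596663 r 0.2509117297241502 Ft -9.051692577526183 Fr -3.521965810115786 F [ 7.05 -5.06 -8.04] t 7.1
[ 7.1 -5.1 -8. ]
[ 7.3 -5.5 -6.5]
[ 7.3 -5.  -6.9]
[ 7.7 -4.9 -7.4]
```

View pics/s3.png

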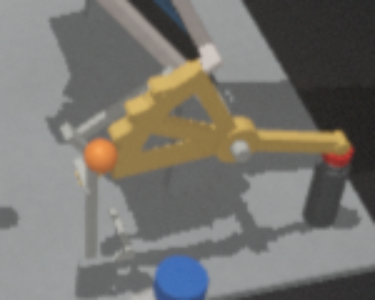

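The prop hasn't gone over yet: the weight is at about (390,302) in the full image. I'll make one more small press and track the weight numerically.

```bash
cat > or.py <<'E'
from h import *
for i in range(3):a=imaging.camera("side").astype(int)
s=a[240:370,340:460];m=(s[...,2]>180)&(s[...,1]>80)&(s[...,1]<150)&(s[...,0]<80);v,u=np.nonzero(m);print("orange",u.mean()+340,v.mean()+240,m.sum())
E
python3 or.py; python3 -m inch '[[[0.0007,0,-0.0005,0,0,0,1],[0.0007,0,-0.0005,0,0,0,1],[0.0007,0,-0.0005,0,0,0,1]]]' >/dev/null; python3 th.py; python3 or.py; python3 th.py
```

```text
orange 388.9746835443038 301.63291139240505 79
th 0.9701272655529898 r 0.25088394846805623 Ft -9.144107436066651 Fr -3.0429444990294465 F [ 7.56 -5.52 -7.68] t 7.75
orange 372.1917808219178 307.04109589041093 73
th 0.9701388265286135 r 0.25090562323961824 Ft -8.759491470859967 Fr -3.2882963119545323 F [ 6.96 -5.06 -7.66] t 7.9
```

```bash
python3 or.py; python3 -m inch '[[[-0.0016,0,0.0012,0,0,0,1],[-0.004,0,0.003,0,0,0,1],[-0.004,0,0.003,0,0,0,1]]]' >/dev/null; python3 th.py; python3 or.py
python3 -c "
from h import *
im=imaging.camera('side')[240:370,330:500];cv2.imwrite('pics/s4.png',cv2.resize(im,None,fx=2.5,fy=2.5))"
```

```text
orange 372.1830985915493 306.92957746478874 71
th 0.9526876125817318 r 0.25082188766889246 Ft -3.0790427806621485 Fr 0.6286002209535553 F [ 4.55 -5.69 -1.27] t 8.35
orange 372.2361111111111 307.0416666666667 72
```

View pics/s4.png

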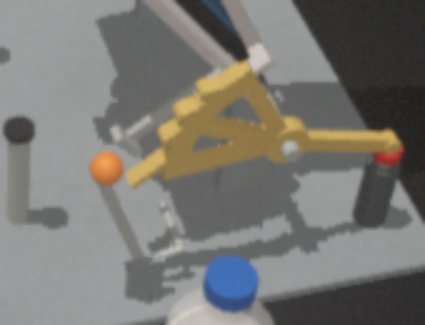

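The prop has been thrown over: the weight is at (105,168) in the crop, away from the quadrant. Now I'll lower the panel along the arc.

```bash
python3 -m inch '[[[-0.0081,0,0.0059,0,0,0,1],[-0.0158,0,0.0122,0,0,0,1],[-0.0234,0,0.0188,0,0,0,1],[-0.0306,0,0.0256,0,0,0,1],[-0.0376,0,0.0328,0,0,0,1],[-0.0443,0,0.0402,0,0,0,1],[-0.0507,0,0.0479,0,0,0,1],[-0.0568,0,0.0559,0,0,0,1],[-0.0625,0,0.0640,0,0,0,1],[-0.0653,0,0.0682,0,0,0,1]]]'; python3 th.py; python3 or.py
```

```text
clock: 9.55
position: [0.6267, 0.0659, 0.2494]
ee_rot: [-0.135, 0.991, -0.001, 0.001]
ft_force: [5.2, -4.0, 3.2]
grip_width: 0.337
grasp_force: 61.1
th 0.5731274402302565 r 0.2514698461432717 Ft 0.498946698343004 Fr 5.06621037740733 F [ 5.23 -3.96  3.17] t 9.55
orange 372.02247191011236 306.24719101123594 89
```

```bash
python3 -m inch '[[[-0.0053,0,0.0085,0,0,0,1],[-0.0102,0,0.0172,0,0,0,1],[-0.0147,0,0.0261,0,0,0,1],[-0.0189,0,0.0352,0,0,0,1],[-0.0227,0,0.0445,0,0,0,1],[-0.0262,0,0.0538,0,0,0,1],[-0.0293,0,0.0634,0,0,0,1],[-0.032,0,0.073,0,0,0,1],[-0.0343,0,0.0827,0,0,0,1],[-0.0353,0,0.0876,0,0,0,1]]]'; python3 th.py; python3 or.py
```

```text
clock: 10.7
position: [0.6611, 0.0756, 0.1611]
ee_rot: [-0.135, 0.991, -0.001, 0.001]
ft_force: [7.6, -4.2, 1.7]
grip_width: 0.339
grasp_force: 61.4
th 0.19218185329647405 r 0.2517218968866492 Ft 0.4665191647306359 Fr 6.449658720910632 F [ 7.64 -4.24  1.69] t 10.7
orange 374.6363636363636 305.1818181818182 88
```

```bash
python3 -m inch '[[[-0.0023,0,0.0074,0,0,0,1],[-0.0034,0,0.0149,0,0,0,1],[-0.0043,0,0.0223,0,0,0,1],[-0.005,0,0.0298,0,0,0,1],[-0.0053,0,0.0348,0,0,0,1],[-0.0054,0,0.0378,0,0,0,1],[-0.0054,0,0.0378,0,0,0,1]]]'; python3 th.py; python3 or.py
```

```text
clock: 11.55
position: [0.6657, 0.0769, 0.1229]
ee_rot: [-0.135, 0.991, -0.001, 0.001]
ft_force: [6.2, -5.0, -1.0]
grip_width: 0.337
grasp_force: 61.0
th 0.03945224152394516 r 0.25204999134075584 Ft -1.1904521179093681 Fr 4.607437719809004 F [ 6.21 -5.01 -1.01] t 11.55
orange 402.1954022988506 299.9080459770115 87
```

```bash
for r in 1; do python3 -m inch '[[[0,0,0.0025,0,0,0,1],[0,0,0.004,0,0,0,1],[0,0,0.004,0,0,0,1]]]' >/dev/null; python3 th.py; python3 -m inch '[[[0,0,0.002,0,0,0,1],[0,0,0.002,0,0,0,1]]]' >/dev/null; python3 th.py;  python3 -m inch '[[[0,0,0.0015,0,0,0,1],[0,0,0.0015,0,0,0,1]]]' >/dev/null; python3 th.py; done; python3 or.py
```

```text
th 0.030433223605317822 r 0.25208816200506867 Ft 8.504439511795672 Fr 0.8400366007628788 F [ 1.9  -4.7   8.53] t 12.0
th 0.029824292984514666 r 0.252122643698022 Ft 22.807479051497975 Fr -6.90584265894689 F [-6.22 -5.98 22.59] t 12.2
th 0.02967126217610385 r 0.25216487985324326 Ft 33.417714274843924 Fr -11.633821260236173 F [-11.51  -5.75  33.06] t 12.4
orange 402.6385542168675 300.0120481927711 83
```

```bash
python3 -m inch '[[[0,0,-0.006,0,0,0,1],[0,0,-0.006,0,0,0,1]]]'>/dev/null; python3 th.py; python3 -m inch '[[[0.0002,0,-0.005,0,0,0,1],[0.0005,0,-0.01,0,0,0,1],[0.0014,0,-0.0199,0,0,0,1],[0.0027,0,-0.0299,0,0,0,1],[0.0044,0,-0.0397,0,0,0,1],[0.0065,0,-0.0495,0,0,0,1],[0.0083,0,-0.0568,0,0,0,1],[0.0083,0,-0.0568,0,0,0,1],[0.0083,0,-0.0568,0,0,0,1]]]'; python3 th.py; python3 or.py
```

```text
th 0.038747809792114674 r 0.25213798700934154 Ft -2.806087234128628 Fr 3.532823925877247 F [ 5.35 -5.72 -2.67] t 12.75
clock: 13.65
position: [0.6567, 0.0744, 0.1779]
ee_rot: [-0.135, 0.991, -0.001, -0.0]
ft_force: [1.6, -5.4, -3.9]
grip_width: 0.337
grasp_force: 60.0
th 0.2614999689066451 r 0.2509687340038933 Ft -3.777085523273903 Fr -0.8723890969902621 F [ 1.62 -5.36 -3.87] t 13.65
orange 403.19191919191917 299.26262626262627 99
```

```bash
python3 -m inch '[[[-0.001,0,0.004,0,0,0,1],[-0.002,0,0.008,0,0,0,1],[-0.002,0,0.008,0,0,0,1]]]' >/dev/null; python3 th.py; python3 -m inch '[[[-0.0007,0,0.003,0,0,0,1],[-0.0007,0,0.003,0,0,0,1]]]' >/dev/null; python3 th.py;  python3 -m inch '[[[-0.0007,0,0.003,0,0,0,1],[-0.0007,0,0.003,0,0,0,1]]]' >/dev/null; python3 th.py; python3 or.py
```

```text
th 0.22773053983839453 r 0.2510288807819117 Ft 0.15732595004018107 Fr 0.777446969155787 F [ 2.46 -6.2   0.33] t 14.1
th 0.21606550010848158 r 0.25109914891174134 Ft -0.800269965287784 Fr 0.38648102611381174 F [ 2.37 -6.52 -0.7 ] t 14.3
th 0.20394573506149008 r 0.25115215254681933 Ft -0.7693843736840982 Fr 0.48107410719295995 F [ 2.41 -6.37 -0.66] t 14.5
orange 404.0408163265306 299.3469387755102 98
```

```bash
python3 -m inch '[[[-0.0003,0,0.0015,0,0,0,1],[-0.0003,0,0.0015,0,0,0,1]]]' >/dev/null; python3 th.py; python3 -m inch '[[[-0.0003,0,0.0015,0,0,0,1],[-0.0003,0,0.0015,0,0,0,1]]]' >/dev/null; python3 th.py;  python3 -m inch '[[[-0.0003,0,0.0015,0,0,0,1],[-0.0003,0,0.0015,0,0,0,1]]]' >/dev/null; python3 th.py; python3 or.py
python3 -c "
from h import *
im=imaging.camera('side')[200:370,320:500];cv2.imwrite('pics/s5.png',cv2.resize(im,None,fx=3,fy=3))"
```

```text
th 0.19849205406086054 r 0.2511854506360802 Ft -2.069911903448521 Fr 0.34585546458720834 F [ 2.48 -6.2  -1.96] t 14.85
th 0.19239181665640082 r 0.2512030995134205 Ft -0.8450300541160713 Fr 1.107594262748736 F [ 2.63 -4.84 -0.62] t 15.05
th 0.1874365070094943 r 0.25120766684721335 Ft 2.3666177642533555 Fr -0.18445103942610402 F [ 1.02 -6.03  2.29] t 15.25
orange 403.94897959183675 299.2551020408163 98
```

View pics/s5.png

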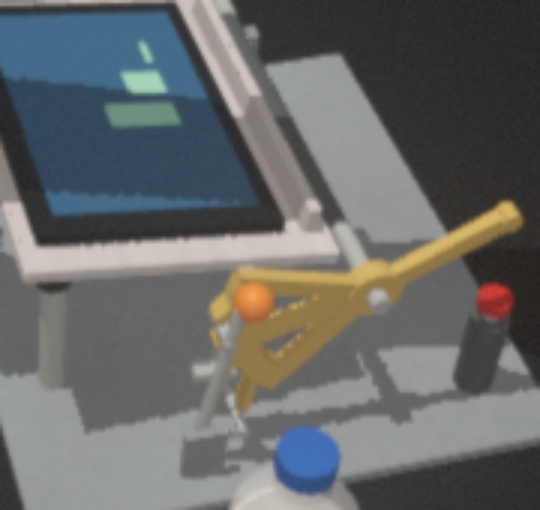

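The prop's tip has caught the lowest step of the quadrant, and force is starting to rise. A small further press should confirm it.

```bash
python3 -m inch '[[[-0.0002,0,0.001,0,0,0,1],[-0.0002,0,0.001,0,0,0,1]]]' >/dev/null; python3 th.py; python3 or.py
```

```text
th 0.18479038579239035 r 0.2512677239801495 Ft 4.964171082860977 Fr -2.20649301272769 F [-1.79 -5.12  4.47] t 15.65
orange 403.979797979798 299.22222222222223 99
```

The panel is held, so I'll release it and open wide.

```bash
python3 -m inch '[[[0.0003,0,-0.0012,0,0,0,1],[0.0003,0,-0.0012,0,0,0,0.2],[0.0003,0,-0.0012,0,0,0,-0.2],[0.0003,0,-0.0012,0,0,0,-1],[0.0003,0,-0.0012,0,0,0,-1],[0.0003,0,-0.0012,0,0,0,-1],[0.0003,0,-0.0012,0,0,0,-1],[0.0003,0,-0.0012,0,0,0,-1]]]' 20; python3 th.py; python3 or.py
```

```text
clock: 16.6
position: [0.6607, 0.0771, 0.1607]
ee_rot: [-0.135, 0.991, 0.0, 0.0]
ft_force: [-0.2, -0.5, 0.1]
grip_width: 1.002
grasp_force: 0.0
th 0.1907422889516669 r 0.25166676194403753 Ft 0.1314255278572501 Fr -0.32117065584147975 F [-0.23 -0.46  0.07] t 16.6
orange 404.0520833333333 299.3229166666667 96
```

```bash
python3 -m inch '[[[0,0,-0.03,0,0,0,-1],[0,0,-0.07,0,0,0,-1],[0,0,-0.11,0,0,0,-1],[0,0,-0.15,0,0,0,-1],[0,0,-0.15,0,0,0,-1],[0,0,-0.15,0,0,0,-1]]]'
python3 - <<'E'
from h import *
cv2.imwrite("pics/s6.png",imaging.camera("side"))
E
```

```text
clock: 17.35
position: [0.661, 0.077, 0.3116]
ee_rot: [-0.135, 0.991, 0.0, 0.001]
ft_force: [-0.4, -0.3, -1.1]
grip_width: 1.002
grasp_force: 0.0
```

View pics/s6.png

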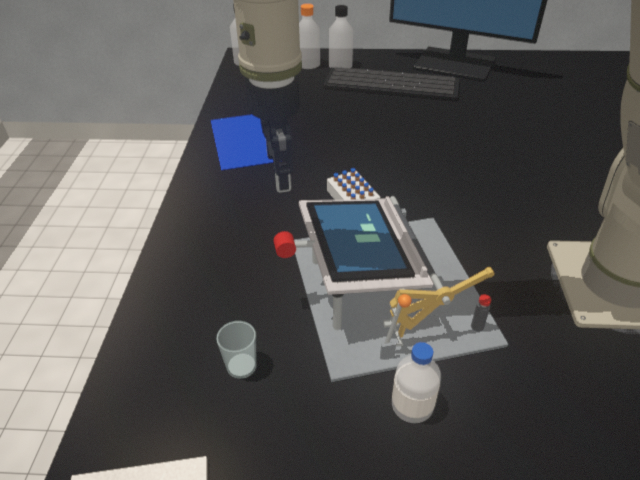

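The panel stands on the prop at its lowest notch, with the knob at (285,245) and the gripper clear. The bottle (415,384) and beaker (239,348) haven't moved.

```bash
python3 -c "
from workcell import order
print(order.hand_in())"
```

```text
the job is handed in; nothing more can be done
None
```

The job is handed in: the panel was lifted past its top notch until the prop went over, lowered flat by hand, and now stands let go in its lowest notch with the bottle and beaker unmoved; the one flaw was pressing about 33 N at flat for a moment, more than the few N advised, and hand-in returned no verdict.

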